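Reset the bench interlock with its button pair

ROBOT

A 6-joint arm with a two-finger parallel gripper is mounted at the origin on a cart in front of the work surface, level with it; the furniture and walls round the work are solid. World frame = base frame: x ahead of the robot, y to its left, z up, the work surface at z = 0. Lengths are in m, angles in degrees, forces in N, time in s.
With the tool pointing down it reaches from about 0.325 to 0.85 m from the base axis. Payload 15.5 kg.
Tool frame: the origin (TCP) lies at the very end of the fingers, on their centre line; the grasp point (between the pads) lies arm.grip_depth behind it (arm.grip_depth is the distance from the TCP to the grasp point, in m); z points along the fingers, y is the line along which they close (so a half turn about z gives the same grasp; the last joint's range is limited). The gripper opens to 91 mm and grips with 3 to 60 N. Pads are 32 mm wide; open, the fingers measure 118 mm over their backs; the gripper's body (76 mm by 178 mm) begins 60 mm behind the grasp point.
Start: joints at [-69.127, 28.281, 77.091, -0, 74.628, -5.472], TCP at [0.277, -0.56, 0.214] pointing down, gripper open.
Joint ranges: [-166.48, 166.48], [-47.26, 123.95], [12.59, 153.08], [-70.14, 250.14], [6.76, 159.57], [-176.63, 176.63]. Speed limits (degrees/s): [108.29, 108.29, 147.25, 172.46, 172.46, 172.46].

INTERFACE

Orientations are given as a 3x3 rotation matrix whose columns are the frame's x, y, z axes.
In Python, from rig import arm gives the robot as it stands. Calls block until the motion is done:
- arm.move_to(position, orientation): joint-space move of the TCP to a pose.
- arm.move_l(position, orientation=None, feed=0.15): straight line of the TCP; orientation=None keeps the orientation; feed is the mean speed in m/s.
- arm.move_joints(angles): joint-space move.
- arm.grip(opening): finger opening in m; the grip force is fixed at half the most; returns when the fingers have stopped.
- arm.sleep(seconds).
- arm.solve_ik(position, orientation): joint angles nearest the present ones, or None.
- arm.snapshot(name): name is "scene" or "top" or "wrist"; returns the picture (384x512x3 uint8, red, green, blue); there is no depth.
- arm.get_calibration(name): a dict with "intrinsics" (3x3 intrinsics, pixels), "cam_to_world" (4x4, takes a point from camera to world coordinates). Camera axes: x right, y down, z forward; pixel columns grow to the right and rows downward; lengths in m; the calibration is good to about 2 mm. A picture is of the moment at which its call begins: read the wrist's pose just before it. get_calibration takes no time and is no camera call; for the wrist camera it gives the pose at the moment of the call.
A pose or a line that the arm cannot do raises arm.Unreachable and nothing moves.
- arm.sign_off(): hands the job in; it is judged then, once.
Readings, each from a call of its own:
- arm.current_t(): time.
- arm.current_joint_positions(): joint angles.
- arm.current_dq(): joint speeds.
- arm.current_tau(): joint torques, N m.
- arm.current_ee_pos(): TCP position.
- arm.current_tool_rot(): TCP orientation.
- arm.current_force(): force on the tool from outside, world axes, zero at the start.
- arm.current_torque(): the same for the moment, N m.
- arm.current_width(): finger opening in m.
- arm.current_grasp_force(): force on a finger pad.
Only numpy, scipy, OpenCV 4.12 (cv2) and the standard library are available. Lean on these libraries where they do the work, as an engineer would, in place of code of your own. Each camera call takes 0.05 s, during which the arm holds its last target. There are 200 camera calls.

TASK

With the fingertips, push the sliding cover of the grey control console all the way back from its two round reset buttons. Then press both round buttons fully down together, one fingertip on each, hold them down for three seconds, and let both come up again. Leave the cover open, do not press the square button, and do not grasp or disturb the loose parts on and beside the console.

Things in the scene. Friction and masses are not known exactly. Their poses are not given: they have to be found in the camera images.
- console: Grey control console fixed to the bench: 120 mm deep (its x), 200 wide (its y), level aluminium deck 50 mm above the bench. Origin: middle of its underside; x to its back, y to its left seen from the robot, z up. On the deck in a row at x = -32 mm: right round button y = -68, left round button y = -12, square button y = +60; between the round ones a fixed barrier 8 wide, 34 deep, 11 high.
- cover (a joint): Sliding of the steel cover along the console's x, in m: 0 = fully forward over the round buttons, 0.060 = fully back against its stop, buttons clear. It starts within 15 mm of fully forward, slides with about 2 N of friction and stays where it is left.
- cover_rib (a point): Middle of the top edge of the front face of the cover's push rib; axes as the console's. The cover is a low hood 40 mm deep, 108 wide, its plate 69 mm above the bench. The upright rib, 7 mm thick, 90 wide, stands 17.5 mm high on the plate near the rear, its front face 32 mm behind the plate's front edge. Pushing this face towards the console's back opens the cover.
- reset_left (a joint): Travel of the left round reset button, in m: 0 = up, 0.007 = fully down. Spring: it starts to move at about 1.4 N and is fully down at about 4 N; comes up by itself.
- reset_left_top (a point): Middle of the top of the left round reset button: black, 24 mm across, its top 10 mm above the deck (60 mm above the bench) when up. The pair is 56 mm apart between centres.
- reset_right (a joint): Travel of the right round reset button, like the left one.
- reset_right_top (a point): Middle of the top of the right round reset button, same size as the left one.
- test_key (a joint): Travel of the square button, in m: 0 = up, 0.007 = down. Not to be pressed.
- test_key_top (a point): Middle of the top of the square button: black, 22 mm square, top 10 mm above the deck, left of the pair and not under the cover.
- collar: Loose white clamp collar, 36x44x22 mm, lying on the left rear of the console's deck; origin under its middle. Bystander.
- adapter: Loose off-white ball-topped flange adapter, 43x43x36 mm, standing on the bench to the right of the console; origin under its middle. Bystander.
- tape_measure: Loose orange pocket tape measure, 36x74x62 mm, on the bench to the left of the console; origin under its middle. Bystander.

How it is judged (in metres and radians):
On the way, in this order (a step that is already met when the one before it is completed fails the run):
1. the cover is pushed all the way back (value of joint cover above 0.053 m), for 0.2 s.
2. both round buttons are held fully down together (value of joint each of reset_left, reset_right above 0.005 m), for 2.5 s.
At the end, for the whole second after the job is handed in: The cover is within 7 mm of its rear stop, both round buttons have come up again (within 1.5 mm) after being held down (5 mm or more of their 7 mm) together for at least 2.5 s without a break, the square button is up, and the collar, adapter and tape measure lie within 20 mm of where they were (value of joint cover above 0.053 m and value of joint each of reset_left, reset_right below 0.0015 m and value of joint test_key below 0.002 m and distance of each of collar, adapter, tape_measure from where it was at the start of the episode below 0.02 m); the robot touches nothing.
It fails at once if one round button is fully down while the other is still up ((value of joint reset_left above 0.005 m and value of joint reset_right below 0.001 m) or (value of joint reset_right above 0.005 m and value of joint reset_left below 0.001 m)).
It fails at once if the square button is pressed (value of joint test_key above 0.002 m).
It fails at once if a loose part is lifted, carried or pushed away (distance of any of collar, adapter, tape_measure from where it was at the start of the episode above 0.02 m).
It also fails if it takes over 48 s, if anything falls off the work surface, if the arm or the gripper's body presses on something with over 40 N, if the wrist force passes 120 N, or if a joint passes its speed limit or range.

## Working session

There is one attempt and no reset: what is moved stays moved. The work goes in short steps, each a Python script; the robot and the scene stay as the last script left them, time stands still between calls to the robot, and variables do not carry over. Pictures are saved under pics/ and viewed, at most 10 in all, crops included, and the job is handed in when it is done.

```bash
mkdir -p pics; python3 - <<'E'
from rig import arm
import cv2
for n in("scene","top"):
    im=arm.snapshot(n); cv2.imwrite(f"pics/{n}0.png",im[:,:,::-1]); c=arm.get_calibration(n); print(n,c["intrinsics"].tolist(),c["cam_to_world"].round(4).tolist())
print(arm.current_t(),arm.grip_depth)
a=cv2.imread("pics/top0.png"); cv2.imwrite("pics/top0b.png",cv2.resize(a,(800,600),interpolation=cv2.INTER_CUBIC))
E
```

```text
scene [[398.12047576058865, 0.0, 253.12259371217357], [0.0, 398.12047576058865, 189.14041137749152], [0.0, 0.0, 1.0]] [[-0.8296, -0.3669, 0.4209, 0.0951], [-0.5584, 0.5539, -0.6176, 0.6034], [-0.0065, -0.7474, -0.6644, 0.6612], [0.0, 0.0, 0.0, 1.0]]
top [[461.1761946432423, 0.0, 248.11570409614865], [0.0, 461.1761946432423, 188.0882970140782], [0.0, 0.0, 1.0]] [[-0.0036, -0.999, 0.0445, 0.4303], [-0.9994, 0.0051, 0.0346, 0.0686], [-0.0348, -0.0444, -0.9984, 0.9485], [0.0, 0.0, 0.0, 1.0]]
0.1 0.0188
```

View pics/top0b.png

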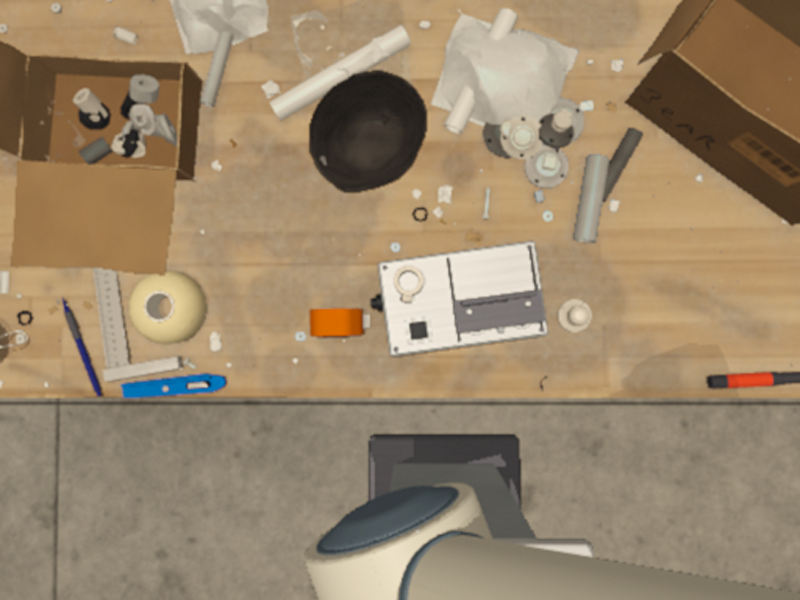

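View pics/scene0.png

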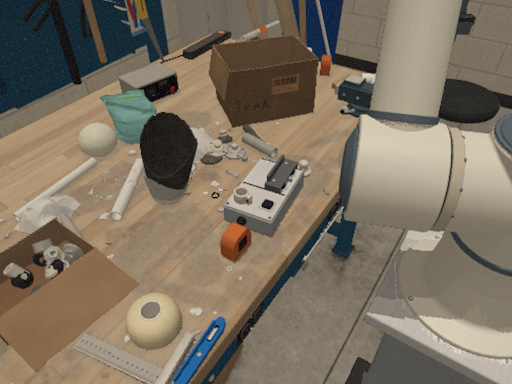

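The top view shows the console with deck corners at about (380,264), (533,243), (546,334) and (393,355) in the 800-px picture. The square button is at (418,330), the dark cover spans (456–545, 292–340), the tape is at (336,322) and the adapter at (576,316). Next I'll compute the pose and view an enlarged crop.

```bash
cat > h.py <<'E'
import numpy as np, cv2
from rig import arm
def ray(c,uv,z):
    K,T=np.array(c["intrinsics"]),np.array(c["cam_to_world"])
    d=T[:3,:3]@np.linalg.solve(K,[uv[0],uv[1],1]); o=T[:3,3]
    return o+d*(z-o[2])/d[2]
def proj(c,p):
    K,T=np.array(c["intrinsics"]),np.array(c["cam_to_world"])
    q=K@(T[:3,:3].T@(np.array(p)-T[:3,3])); return q[:2]/q[2]
def rot(a,flip=0):   # tool down, tool y along the console's y (a = console yaw)
    y=np.array([-np.sin(a),np.cos(a),0])*(-1 if flip else 1); z=np.array([0,0,-1.]); return np.column_stack([np.cross(y,z),y,z])
E
python3 - <<'E'
from h import *
c=arm.get_calibration("top")
s=.64
P=[ray(c,(u*s,v*s),.05) for u,v in [(380,264),(533,243),(546,334),(393,355)]]
for p in P: print(p.round(4))
m=np.mean(P,0); yv=(P[0]-P[1]+P[3]-P[2]); a=np.arctan2(-yv[0],yv[1]); print(m,np.degrees(a),np.linalg.norm(P[0]-P[1]),np.linalg.norm(P[1]-P[2]))
for uv,z in [((418,330),.06),((576,316),.0),((336,322),.06),((408,282),.07)]: print(ray(c,(uv[0]*s,uv[1]*s),z).round(4))
R=arm.current_tool_rot(); print(R.round(2).tolist())
cw=arm.get_calibration("wrist")["cam_to_world"]; T=np.eye(4);T[:3,:3]=R;T[:3,3]=arm.current_ee_pos(); print((np.linalg.inv(T)@cw).round(3))
for f in (0,1):
  q=arm.solve_ik([m[0]-.03,m[1],.25],rot(a,f)); print(f,q)
im=cv2.imread("pics/top0.png")[140:240,220:400]; cv2.imwrite("pics/crop.png",cv2.resize(im,None,fx=4.4,fy=4.4,interpolation=cv2.INTER_CUBIC))
E
```

```text
[0.5079 0.1092 0.05  ]
[ 0.5328 -0.0814  0.05  ]
[ 0.4197 -0.0959  0.05  ]
[0.3943 0.0934 0.05  ]
[0.46367552 0.00631732 0.05      ] 7.5616305751407165 0.19222298728262216 0.11401714103266251
[0.4253 0.0622 0.06  ]
[ 0.4425 -0.1443  0.    ]
[0.4355 0.1634 0.06  ]
[0.4839 0.0742 0.07  ]
[[0.9, 0.44, -0.0], [0.44, -0.9, 0.0], [0.0, -0.0, -1.0]]
[[-0.    -0.956 -0.294  0.083]
 [ 1.    -0.    -0.    -0.   ]
 [ 0.    -0.294  0.956 -0.171]
 [ 0.     0.     0.     1.   ]]
0 [-7.06374710e+00  1.03983364e+01  9.93653224e+01 -2.54444375e-14
  7.02363411e+01 -1.04625378e+02]
1 [-7.06374710e+00  1.03983364e+01  9.93653224e+01 -2.54444375e-14
  7.02363411e+01  7.53746223e+01]
```

View pics/crop.png

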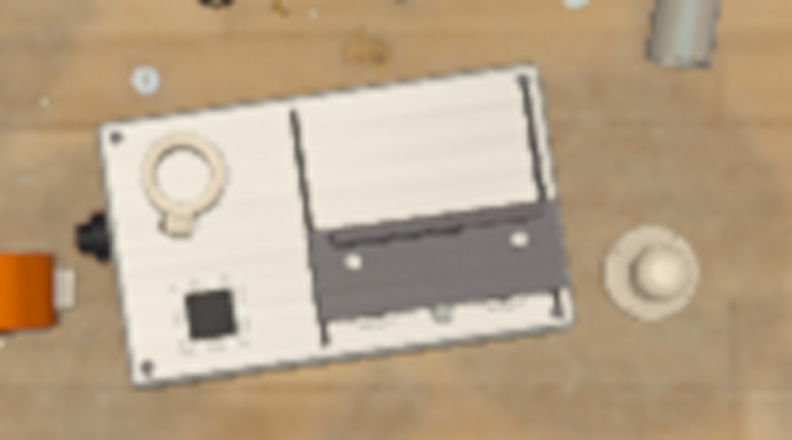

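The crop shows the cover's rib as a dark line at crop (330–545, 240–208). The square button at (210,313) lies 1 mm from where the pose predicts it, so the pose is consistent. Next: move above the console and look with the wrist camera.

```bash
python3 - <<'E'
from h import *
a=np.radians(7.56)
arm.move_to([.445,-.03,.25],rot(a)); arm.grip(.0425)
c=arm.get_calibration("wrist"); im=arm.snapshot("wrist")
import pickle; pickle.dump(c,open("w1.pkl","wb"))
cv2.imwrite("pics/w1.png",im[:,:,::-1]); cv2.imwrite("pics/w1b.png",cv2.resize(im[:,:,::-1],(800,600),interpolation=cv2.INTER_CUBIC))
print(arm.current_t(),arm.current_width(),arm.current_ee_pos(),arm.current_force())
E
```

```text
3.025 0.042218748713819136 [ 0.44501503 -0.02997015  0.25000977] [-0.40726519 -0.33314052  0.45337697]
```

View pics/w1b.png

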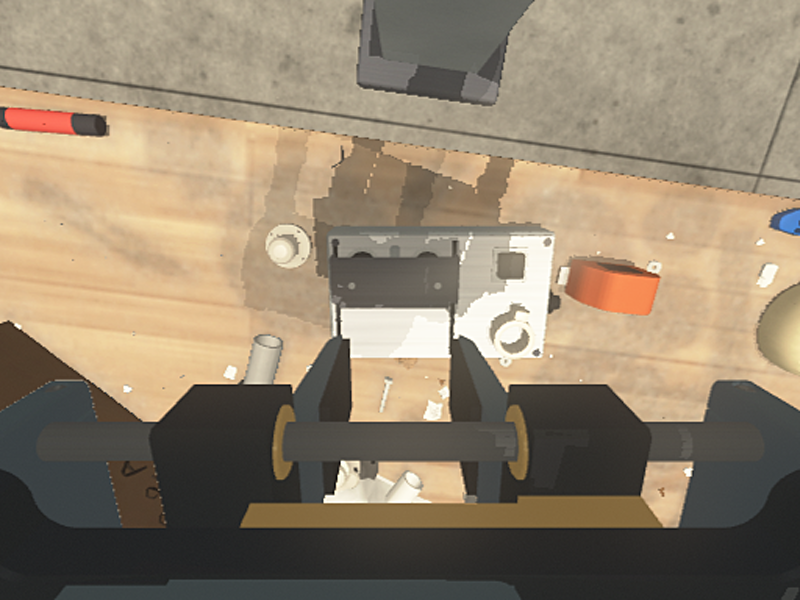

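The wrist view shows the console at (330–553, 228–360), with the cover's front edge at row ~258 and its rib at ~300. The square button is at (511,265). The buttons peek out at (362,255) and (427,255). I'll enlarge it.

```bash
python3 - <<'E'
import cv2
im=cv2.imread("pics/w1.png")[140:235,205:360]; cv2.imwrite("pics/w1c.png",cv2.resize(im,None,fx=5,fy=5,interpolation=cv2.INTER_CUBIC))
E
```

```text
(no output)
```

View pics/w1c.png

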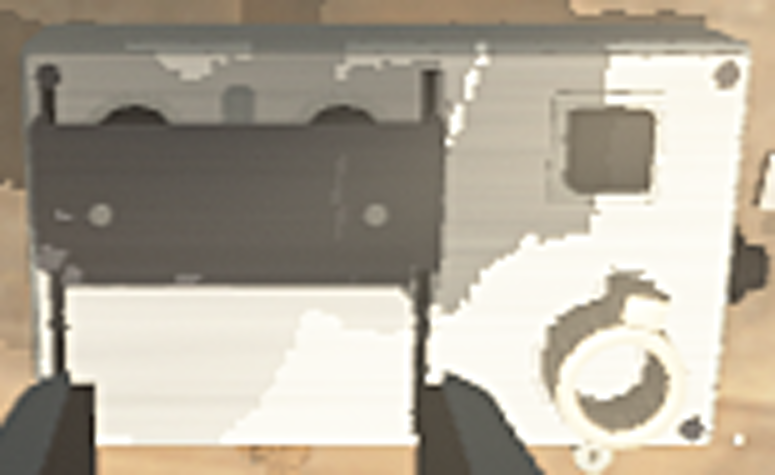

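The crop shows the square button's centre at (611,150), the plate's front edge from (33,125) to (440,125), and deck corners at (25,52), (748,50) and (722,443). The visible tops of the round buttons are at (135,~108) and (342,~108).

```bash
python3 - <<'E'
from h import *
import pickle
c=pickle.load(open("w1.pkl","rb"))
f=lambda u,v,z: ray(c,(205+(u+.5)/5-.5,140+(v+.5)/5-.5),z)
fr,fl,bl=f(25,52,.05),f(748,50,.05),f(722,443,.05)
print(np.linalg.norm(fl-fr),np.linalg.norm(bl-fl))
a=np.arctan2(-(fl-fr)[0],(fl-fr)[1]); o=(fr+bl)/2; print("ctr",o,np.degrees(a))
ex=np.array([np.cos(a),np.sin(a)]);ey=np.array([-ex[1],ex[0]])
L=lambda p:(round((p-o)[:2]@ex,4),round((p-o)[:2]@ey,4))
print("sq",f(611,150,.06),L(f(611,150,.06)),"plate",L(f(33,125,.069)),L(f(440,125,.069)),"btn y",L(f(135,106,.06)),L(f(342,106,.06)),"rib",L(f(236,242,.0865)))
E
```

```text
0.19313904477464697 0.11426890123789687
ctr [0.46495022 0.01025636 0.05      ] 7.701071917338286
sq [0.42542981 0.06273375 0.06      ] (np.float64(-0.0321), np.float64(0.0573)) plate (np.float64(-0.041), np.float64(-0.0944)) (np.float64(-0.0407), np.float64(0.0104)) btn y (np.float64(-0.0443), np.float64(-0.0688)) (np.float64(-0.0441), np.float64(-0.0143)) rib (np.float64(-0.0145), np.float64(-0.0421))
```

Two views agree on the square button to under 1 mm, so I anchor on it: the button pair's centre is about (0.4387, -0.0366) with yaw 7.65°. The rib face is near local x -0.009 to -0.014. Now I'll push the cover.

```bash
cat >> h.py <<'E'
A=np.radians(7.65); EX=np.array([np.cos(A),np.sin(A),0]); EY=np.array([-EX[1],EX[0],0])
PC=np.array([.4387,-.0366,0])
def W(dx,dy,z): return PC+dx*EX+dy*EY+[0,0,z]   # dx from the button row
E
python3 - <<'E'
from h import *
R=rot(A)
arm.move_to(W(-.010,0,.13),R); arm.move_l(W(-.010,0,.077),feed=.08); arm.sleep(.1)
f0=arm.current_force(); print(f0)
dx=-.010; log=[]
while dx<.085:
    dx+=.004 if dx<.045 else .002
    arm.move_l(W(dx,0,.077),feed=.04)
    f=-(arm.current_force()-f0)@EX; log.append((round(dx,3),round(f,1)))
    if f>12: break
print(log,arm.current_ee_pos()-W(dx,0,.077),arm.current_force(),arm.current_t())
E
```

```text
[-0.13742068  0.05391577 -0.30439115]
[(-0.006, np.float64(-0.5)), (-0.002, np.float64(0.6)), (0.002, np.float64(-0.2)), (0.006, np.float64(-0.2)), (0.01, np.float64(-0.4)), (0.014, np.float64(-0.1)), (0.018, np.float64(0.3)), (0.022, np.float64(0.7)), (0.026, np.float64(-0.2)), (0.03, np.float64(0.4)), (0.034, np.float64(0.0)), (0.038, np.float64(-0.4)), (0.042, np.float64(0.2)), (0.046, np.float64(-0.0)), (0.048, np.float64(-0.4)), (0.05, np.float64(1.4)), (0.052, np.float64(0.1)), (0.054, np.float64(0.1)), (0.056, np.float64(3.2)), (0.058, np.float64(13.4))] [-2.08957909e-03 -5.42973332e-05 -2.76459076e-04] [-13.02175676  -4.47645913   7.06777856] 9.5
```

The force rises sharply at dx ≈ 0.057, which is where the rear stop should be. I'll back off, rise and check.

```bash
python3 - <<'E'
from h import *
arm.move_l(W(.045,0,.077),feed=.05); arm.move_l(W(.03,0,.12),feed=.1); arm.move_to(W(0.02,0,.25),rot(A)) 
c=arm.get_calibration("wrist"); im=arm.snapshot("wrist")[:,:,::-1].copy()
print(arm.current_t())
u=[proj(c,W(0,s*.028,.06)) for s in(1,-1)]; print(u, proj(c,W(0,.1,.06)))
m=np.mean(u,0).astype(int); x0,y0=m[0]-60,m[1]-45
cr=cv2.resize(im[y0:y0+110,x0:x0+155],None,fx=5,fy=5,interpolation=cv2.INTER_CUBIC)
for p in u+[proj(c,W(0,.1,.06))]: cv2.drawMarker(cr,tuple(int(round(t)) for t in ((p-[x0,y0]+.5)*5-.5)),(0,0,255),0,14)
cv2.imwrite("pics/w2.png",cr)
E
```

```text
11.15
[array([276.96521696, 159.93067205]), array([234.32924736, 159.9434028 ])] [331.77699192 159.91430571]
```

View pics/w2.png

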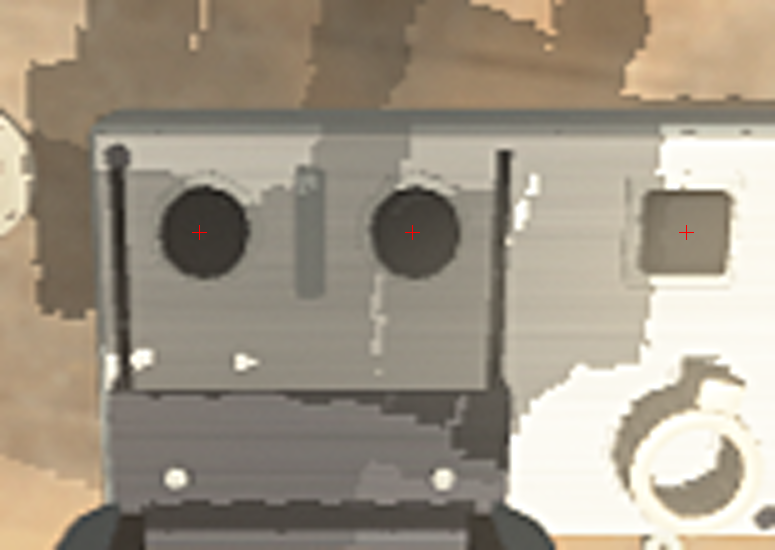

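The cover is back (front edge at row ~390) and both buttons are clear, centred at (205,231) and (416,231). My predictions are about 1 mm off in y, so I'll shift by that. Now I'll press both.

```bash
python3 - <<'E'
from h import *
dx,dy=-.002,.001
arm.move_to(W(dx,dy,.10),rot(A)); arm.move_l(W(dx,dy,.065),feed=.06); arm.sleep(.2)
f0=arm.current_force(); z=.065; log=[]
while z>.046:
    z-=.0015; arm.move_l(W(dx,dy,z),feed=.03); arm.sleep(.05)
    f=(arm.current_force()-f0)[2]; log.append((round(z,4),round(f,1)))
    if f>18: break
t=arm.current_t(); print(log,arm.current_ee_pos(),arm.current_width(),arm.current_torque(),t)
arm.sleep(1.5); print(arm.current_force()-f0,arm.current_torque()); arm.sleep(1.7)
c=arm.get_calibration("scene"); im=arm.snapshot("scene"); u=proj(c,W(0,0,.06)).astype(int)
cv2.imwrite("pics/s2.png",cv2.resize(im[u[1]-50:u[1]+50,u[0]-65:u[0]+65,::-1],None,fx=5,fy=5,interpolation=cv2.INTER_CUBIC))
print(arm.current_t())
E
```

```text
[(0.0635, np.float64(1.4)), (0.062, np.float64(0.4)), (0.0605, np.float64(0.6)), (0.059, np.float64(3.4)), (0.0575, np.float64(5.5)), (0.056, np.float64(7.4)), (0.0545, np.float64(7.2)), (0.053, np.float64(10.8)), (0.0515, np.float64(48.7))] [ 0.43669905 -0.03589206  0.05276028] 0.04262824627481215 [0.4352833  1.38484823 0.01430002] 15.4417
[-8.60069815  2.3030768  48.6876661 ] [ 0.4253206   1.34040762 -0.05223694]
18.6917
```

View pics/s2.png

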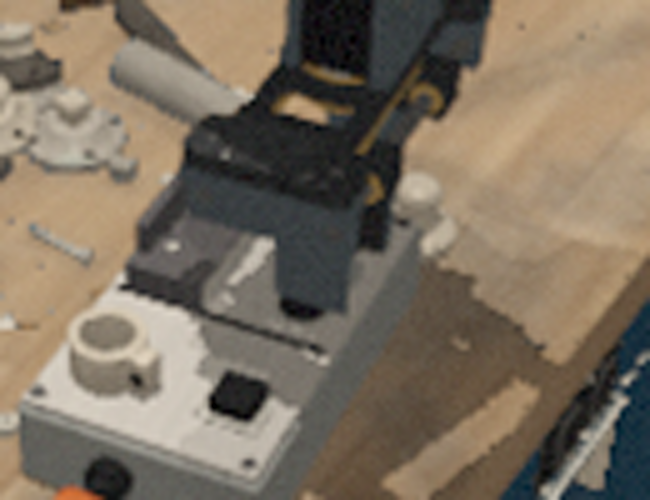

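Both fingers are on the buttons. TCP z reached 0.0528 m with a hard stop, which matches the fully-down height of 0.053, and they were held for over 3 s. I'll release and check.

```bash
python3 - <<'E'
from h import *
arm.move_l(W(-.002,.001,.10),feed=.04); arm.move_to(W(0.02,0,.25),rot(A))
c=arm.get_calibration("wrist"); im=arm.snapshot("wrist")[:,:,::-1]
m=proj(c,W(0,0,.06)).astype(int); x0,y0=m[0]-60,m[1]-45
cv2.imwrite("pics/w3.png",cv2.resize(im[y0:y0+110,x0:x0+155],None,fx=5,fy=5,interpolation=cv2.INTER_CUBIC)); print(arm.current_t(),arm.current_force())
E
```

```text
20.7667 [-0.52272923 -0.16756354  0.64751195]
```

View pics/w3.png

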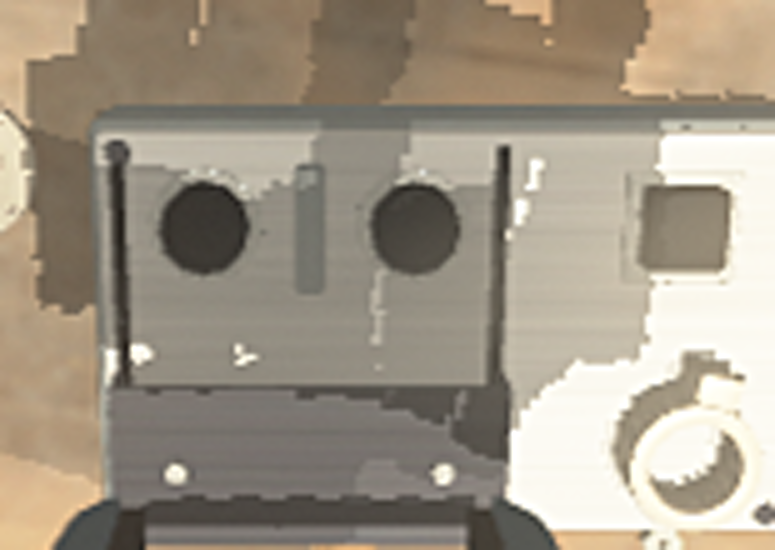

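The view matches the one before the press: buttons up at (205,228) and (416,228), cover open, collar where it was.

```bash
python3 -c "
from rig import arm
print(arm.sign_off())"
```

```text
the job is handed in; nothing more can be done
None
```

The job is handed in at about 21 s of the 48 s allowed: I pushed the cover to its rear stop, held both round buttons down together for over 3 s, and saw them up again with the cover open and the collar unmoved; sign-off returned no verdict.

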